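# Show the packer what goes where

### The arm

A 6-joint arm with a two-finger parallel gripper is mounted at the origin on the work surface. World frame = base frame: x ahead of the robot, y to its left, z up, the work surface at z = 0. Lengths are in m, angles in rad, forces in N, time in s.
With the tool pointing down it reaches from about 0.275 to 0.85 m from the base axis. Payload 19 kg.
Tool frame: the origin (TCP) lies between the finger pads, 19 mm behind the fingertips; this is the grasp point; z points along the fingers, y is the line along which they close (so a half turn about z gives the same grasp; the last joint's range is limited). The gripper opens to 85 mm and grips with 20 to 120 N. Pads are 22 mm wide; open, the fingers measure 114 mm over their backs; the gripper's body (76 mm by 85 mm) begins 54 mm behind the grasp point. The pads swing forward as they close: fully open they stand 13 mm farther back than shut.
Start: joints at [1.147, 0.15, 1.437, -0, 1.554, -0.134], TCP at [0.164, 0.551, 0.25] pointing down, gripper open.
Joint ranges: [-2.8, 2.8], [-0.68, 2.1], [0.12, 2.68], [-1.39, 4.53], [0.16, 2.79], [-2.81, 2.81]. Speed limits (rad/s): [1.89, 1.89, 2.22, 3.01, 3.01, 3.01].

### API

Orientations are given as a unit quaternion [w, x, y, z].
In Python, from cell import manip, cams, order gives the robot as it stands.
- The arm moves only by the tool servo_tool, never from a script. Its argument "deltas" is text: rows parted by semicolons, each of 7 numbers parted by spaces: the shift along the world's x, y, z in cm, then the turn, a rotation vector about the world's x, y, z in degrees, then the finger opening in cm, from 0 to 8.54. A call has 1 to 5 rows; each row shifts and turns the commanded pose from where the row before left it; what a row does not reach is not made up. A row lasts 1/8 s, in which the tool goes at most 62.5 mm and 10.7 degrees, less where a joint would pass 70% of its speed; a pose out of reach is approached as far as the arm can. A call is refused whole if a number of a shift passes 6.25 or a number of a turn 10.7, either way. A call with a gripper value outside its range is refused whole. The fingers move at their own pace and stop on an object; "newtons" is the grip in N (left out, the last holds). Time passes only in rows, so rows that do not move let the fingers close. It gives the time, the measured TCP pose, the force, the opening and the grip force at its end, in the units of the state.
- manip.observe(): the state, without advancing time (a new reading comes with each control period).
- cams.grab_frame(name): name is "scene" or "top"; returns a dict with "frame" (400x640x3 uint8, red, green, blue), "K" (3x3 intrinsics, pixels), "world_from_camera" (4x4, takes a point from camera to world coordinates). Camera axes: x right, y up, looking along -z (the intrinsics and any distortion apply to the point x, -y, -z); pixel columns grow to the right and rows downward; lengths in m; the calibration is good to about 2 mm. A picture is of the moment at which its call begins. There is no depth.
- order.hand_in(): hands the job in; it is judged then, once.
The state is a dict: "t": time; "joint_pos": joint angles; "joint_velocities": joint speeds; "tau": joint torques, N m; "position": TCP position; "tool_rot": TCP orientation; "contact_force": force on the tool from outside, world axes, zero at the start; "ft_torque": the same for the moment, N m; "width": finger opening in m; "grip_force": force on a finger pad.
Only numpy, scipy, OpenCV 4.12 (cv2) and the standard library are available. Lean on these libraries where they do the work, as an engineer would, in place of code of your own. Each camera call takes 0.05 s, during which the arm holds its last target. There are 200 camera calls.

### The job

At the food-bank sorting table, press the call button all the way down and let it come up again to call the packer. Then show her what goes where by pointing straight down with the closed fingertips: hover just above the middle of the bagel (the ring-shaped bread), within about 5 cm of it, for at least two seconds, and then hover in the same way just above the open top of the empty carton for at least two seconds, and finish there, still pointing. Only the button is touched: do not touch, pick up or shift the breads, the cartons or the other things on the table.

Things in the scene. Friction and masses are not known exactly. Their poses are not given: they have to be found in the camera images.
- call (a joint): Travel of the round white cap of the call button, m: 0 is up, 0.006 is fully pressed; a spring (about 5 N fully down) brings it back.
- call_top (a point): Centre of the top of the button's cap when up (it goes down with the cap). Cap 40 mm across, in a low grey housing that is fixed to the table, to the robot's right; pressed straight down.
- bagel: Ring-shaped golden-brown bread with seeds, 104 mm across, hole 32 mm, 36 mm high, loose on the tray. Origin: centre of the hole, level with the underside; z up.
- bun: Round domed bread, 90 mm across, 49 mm high, loose on the tray. Origin: centre of the underside.
- long_roll: Long bread 130 mm long (its x axis), 55 mm wide, 54 mm high, loose on the tray. Origin: centre of the underside.
- square_roll: Square bread 80 x 80 mm, 40 mm high, loose on the tray. Origin: centre of the underside.
- tray: Flat aluminium tray 340 x 340 mm with an 18 mm rim; its floor is 4 mm above the table. Holds the four breads in a 2 by 2 pattern, in any order, about 150 mm apart. Does not move. Origin: centre of the underside.
- empty_carton: Open cardboard carton with nothing in it, 150 mm (x) x 180 mm (y), 80 mm high, walls 4 mm, two short flaps folded down outside; to the robot's left. Does not move. Origin: centre of the underside; its rim is 80 mm above.
- full_carton: Same carton filled with small round rolls that reach 79 mm above the table. Does not move. The two cartons stand one behind the other as seen from the robot, either one nearer. Origin: centre of the underside.
- cutter: Red box cutter, 150 mm long, 21 mm high, loose on the table on the robot's right. Keep the gripper clear of it.
- marker: Black marker pen, 135 mm long, 15 mm high, loose on the far side of the table. Keep the gripper clear of it.
Not all that is in view belongs to the job. Of the things shaped like the part that bears call, the grey one is meant.

How it is judged:
On the way, in this order (a step that is already met when the one before it is completed fails the run):
1. the call button is pressed all the way down (at least 4.5 of its 6 mm) (value of joint call above 0.0045 m), for 0.05 s.
2. with the button up again, the tool point stays over the middle of the bagel (within 30 mm sideways, 12 to 90 mm above its top) for about two seconds (horizontal distance between the grasp point and bagel below 0.03 m and z of the grasp point in the frame of bagel between 0.048 and 0.126 m and value of joint call below 0.002 m), for 1.8 s.
3. the tool point stays over the middle of the empty carton (within 40 mm sideways, 12 to 90 mm above its rim) for about two seconds (horizontal distance between the grasp point and empty_carton below 0.04 m and z of the grasp point in the frame of empty_carton between 0.092 and 0.17 m and value of joint call below 0.002 m), for 1.8 s.
At the end, for the whole second after the job is handed in: The tool point is still over the middle of the empty carton (within 40 mm sideways, 12 to 90 mm above its rim), the button is up, the breads are within 10 mm and the cutter and marker within 20 mm of where they started (all of step 3 and distance of each of bagel, bun, long_roll, square_roll from where it was at the start of the episode below 0.01 m and distance of each of cutter, marker from where it was at the start of the episode below 0.02 m); the robot touches nothing.
It fails at once if a bread is touched by the robot (contact force between any of the arm, the fingers and bagel above 0.5 N or contact force between any of the arm, the fingers and bun above 0.5 N or contact force between any of the arm, the fingers and long_roll above 0.5 N or contact force between any of the arm, the fingers and square_roll above 0.5 N).
It fails at once if a bread is shifted or lifted by more than 10 mm (distance of any of bagel, bun, long_roll, square_roll from where it was at the start of the episode above 0.01 m).
It fails at once if a carton or the tray is touched by the robot (contact force between any of the arm, the fingers and empty_carton above 0.5 N or contact force between any of the arm, the fingers and full_carton above 0.5 N or contact force between any of the arm, the fingers and tray above 0.5 N).
It fails at once if the cutter or marker is touched or shifted (distance of any of cutter, marker from where it was at the start of the episode above 0.02 m or contact force between any of the arm, the fingers and cutter above 0.5 N or contact force between any of the arm, the fingers and marker above 0.5 N).
It also fails if it takes over 56 s, if anything falls off the work surface, if the arm or the gripper's body presses on something with over 40 N, if the wrist force passes 120 N, or if a joint passes its speed limit or range.

## Working session

There is one attempt and no reset: what is moved stays moved. The work goes in short steps, Python scripts to look and compute and a tool call to move; the robot and the scene stay as the last step left them, time stands still between calls to the robot, and variables do not carry over. Pictures are saved under pics/ and viewed, at most 10 in all, crops included, and the job is handed in when it is done.

Besides the shell and the picture viewer there is one more tool, called as name(argument=value, ...) on one line, values as JSON. servo_tool: Moves the arm, as the interface text tells. Its arguments: {"type":"object","properties":{"deltas":{"type":"string"},"newtons":{"type":"number"}},"required":["deltas"]}

```bash
mkdir -p pics
python3 - <<'E'
from cell import manip, cams
import cv2,pickle
d={}
for n in("top","scene"):
    d[n]=cams.grab_frame(n); cv2.imwrite(f"pics/{n}0.png",d[n]["frame"][:,:,::-1])
    print(n,d[n]["K"],d[n]["world_from_camera"].round(3), [k for k in d[n]])
pickle.dump(d,open("f0.pkl","wb"))
print(manip.observe())
E
```

```text
top [[418.24212866   0.         322.54094879]
 [  0.         418.24212866 201.34837134]
 [  0.           0.           1.        ]] [[ 0.009  0.982 -0.19   0.41 ]
 [-1.     0.007 -0.012 -0.07 ]
 [-0.01   0.19   0.982  1.141]
 [ 0.     0.     0.     1.   ]] ['frame', 'K', 'world_from_camera']
scene [[411.55024827   0.         319.67674377]
 [  0.         411.55024827 194.15829459]
 [  0.           0.           1.        ]] [[ 0.37  -0.654  0.659  1.316]
 [ 0.929  0.272 -0.251 -0.363]
 [-0.015  0.705  0.709  0.817]
 [ 0.     0.     0.     1.   ]] ['frame', 'K', 'world_from_camera']
{'t': 0.1, 'joint_pos': array([ 1.14698714e+00,  1.50929725e-01,  1.43792390e+00,  7.72648979e-06,
        1.55377257e+00, -1.34037175e-01]), 'joint_velocities': array([ 0.00136577,  0.0002377 , -0.00138525, -0.00039603,  0.0020458 ,
       -0.00107525]), 'tau': array([ 4.39483571e-03, -7.14376903e+01, -5.71785879e+01, -4.84110296e-05,
        7.01095254e-03,  1.12899304e-04]), 'position': array([0.16425901, 0.55085019, 0.24946082]), 'tool_rot': array([-1.45990371e-04,  1.44379678e-01,  9.89522229e-01, -4.95733155e-04]), 'contact_force': array([-0.05764347,  0.12444828, -0.1444314 ]), 'ft_torque': array([ 0.00430695, -0.02413315,  0.04815268]), 'grip_force': 0.0, 'width': 0.08547129493540884}
```

View pics/top0.png

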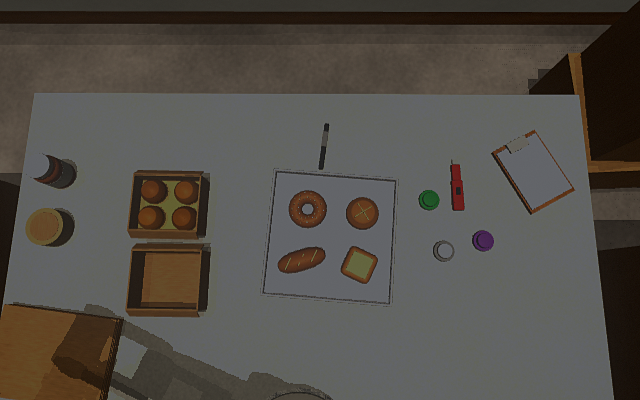

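View pics/scene0.png

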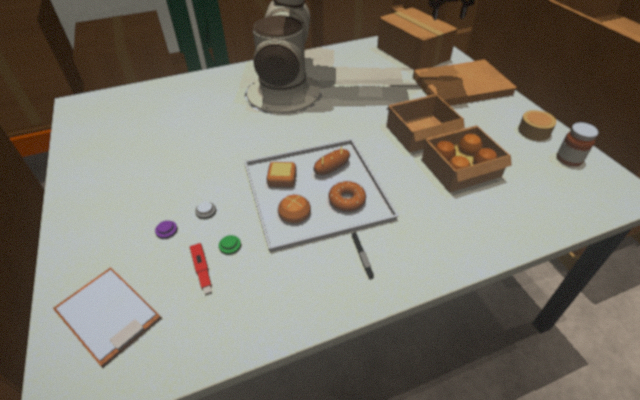

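The top view shows the bagel at about (307,209), the grey-housed white button at (444,251), the empty carton at (168,280), the full one at (168,204), and decoy buttons in green and purple. The scene view shows the bagel at (347,195), the button at (205,209) and the empty carton at (425,121).

```bash
cat > h.py <<'E'
import numpy as np, pickle, cv2
d=pickle.load(open("f0.pkl","rb"))
def ray(n,u,v):
    K=d[n]["K"];T=d[n]["world_from_camera"]
    p=np.linalg.inv(K)@[u,v,1]; r=T[:3,:3]@[p[0],-p[1],-p[2]]
    return T[:3,3],r/np.linalg.norm(r)
def plane(n,u,v,z):
    o,r=ray(n,u,v); return o+r*(z-o[2])/r[2]
def tri(a,b):
    (o1,r1),(o2,r2)=ray("top",*a),ray("scene",*b)
    s=np.linalg.lstsq(np.c_[r1,-r2],o2-o1,rcond=None)[0]
    p,q=o1+s[0]*r1,o2+s[1]*r2; return (p+q)/2,np.linalg.norm(p-q)
def proj(n,P):
    T=np.linalg.inv(d[n]["world_from_camera"]);c=T[:3,:3]@P+T[:3,3]
    u=d[n]["K"]@[c[0],-c[1],-c[2]]; return u[:2]/u[2]
E
python3 - <<'E'
from h import *
print("tcp px",proj("top",[.164,.551,.25]),proj("scene",[.164,.551,.25]))
def comp(n,box,f):
    x0,y0,x1,y1=box; im=cv2.cvtColor(d[n]["frame"][y0:y1,x0:x1],cv2.COLOR_RGB2HSV).astype(int)
    m=f(im).astype(np.uint8); c=max(cv2.findContours(m,0,2)[0],key=cv2.contourArea)
    (u,v),s,a=cv2.minAreaRect(c); e=cv2.fitEllipse(c)
    return (e[0][0]+x0,e[0][1]+y0),e[1],cv2.contourArea(c)
br=lambda h:(h[...,1]>110)
b1=comp("top",(283,186,333,233),br); b2=comp("scene",(322,174,374,218),br)
print("bagel",b1,b2,tri(b1[0],b2[0]), plane("top",*b1[0],.022),plane("scene",*b2[0],.022))
for n,box in(("top",(430,238,458,265)),("scene",(190,196,220,222))):
    x0,y0,x1,y1=box; im=d[n]["frame"][y0:y1,x0:x1]
    cv2.imwrite(f"pics/btn_{n}.png",cv2.resize(im[:,:,::-1],None,fx=12,fy=12,interpolation=cv2.INTER_NEAREST))
a,b=cv2.imread("pics/btn_top.png"),cv2.imread("pics/btn_scene.png")
H=max(a.shape[0],b.shape[0]);p=lambda i:cv2.copyMakeBorder(i,0,H-i.shape[0],0,0,0)
cv2.imwrite("pics/btn.png",np.hstack([p(a),p(b)]))
x0,y0,x1,y1=110,160,230,330
im=cv2.resize(d["top"]["frame"][y0:y1,x0:x1,::-1],None,fx=3,fy=3); im2=cv2.resize(d["scene"]["frame"][80:200,370:520,::-1],None,fx=3,fy=3)
o=np.zeros((510,800,3),np.uint8);o[:510,:360]=im;o[:360,360:800]=im2[:,:440]
cv2.imwrite("pics/cart.png",cv2.convertScaleAbs(o,alpha=1.6))
E
```

```text
tcp px [ 14.95475    404.78858879] [447.26677819  15.76540654]
bagel ((307.2904052734375, 208.6478042602539), (35.40836715698242, 36.78682327270508), 1018.0) ((346.8308696746826, 195.23007774353027), (26.39925193786621, 35.129058837890625), 718.0) (array([ 0.60642116, -0.01451486,  0.01946129]), np.float64(0.0014698459601439075)) [ 0.60571157 -0.01532944  0.022     ] [ 0.60886239 -0.01490781  0.022     ]
```

View pics/btn.png

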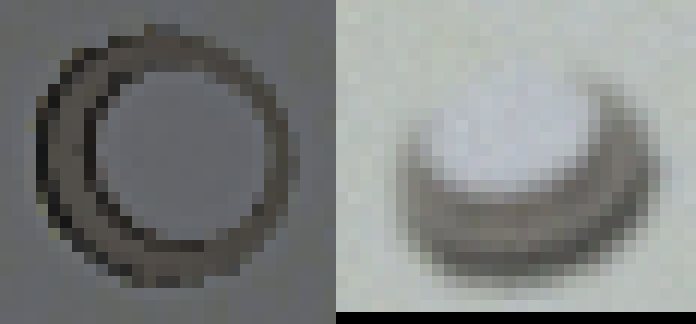

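View pics/cart.png

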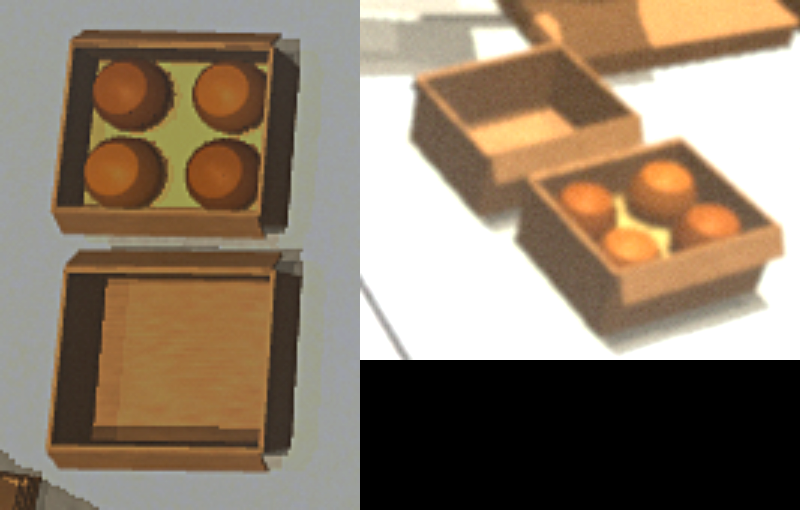

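The button crops show the cap's top at about top (444.5,250.4) and scene (204.4,206.3). In the carton crops, the empty carton's rim is centred near top (164.3,280) and scene (425,113.4).

Run:
```python
from h import *
print("btn",tri((444.5,250.4),(204.4,206.3)),plane("top",444.5,250.4,.025))
print("carton",tri((164.3,280),(425,113.4)),plane("top",164.3,280,.08),plane("scene",425,113.4,.08))
c=[plane("top",110+x/3,160+y/3,.08) for x,y in((67,272),(275,272),(262,450),(50,447))]
print(np.round(c,3),[np.linalg.norm(c[i]-c[(i+1)%4]).round(3) for i in range(4)])
for n,u,v in(("top",457,165),("top",460,210),("top",482,240),("top",429,200),("top",395,178),("top",325,125),("top",320,168)):print(u,v,plane(n,u,v,.01).round(3))
print("box corners",[plane("top",u,v,.0).round(3) for u,v in((122,318),(5,304))])
print(plane("scene",418,50,.1),plane("scene",465,80,.03))
```

```text
btn (array([ 0.49627288, -0.38246554,  0.01736245]), np.float64(0.001030013921574125)) [ 0.49558163 -0.38085994  0.025     ]
carton (array([0.41227085, 0.34268595, 0.06808767]), np.float64(0.0026242360777478735)) [0.41172489 0.33682541 0.08      ] [0.42665242 0.33295885 0.08      ]
[[0.484 0.424 0.08 ]
 [0.486 0.248 0.08 ]
 [0.34  0.249 0.08 ]
 [0.34  0.424 0.08 ]] [np.float64(0.176), np.float64(0.146), np.float64(0.175), np.float64(0.144)]
457 165 [ 0.735 -0.431  0.01 ]
460 210 [ 0.607 -0.432  0.01 ]
482 240 [ 0.525 -0.487  0.01 ]
429 200 [ 0.634 -0.349  0.01 ]
395 178 [ 0.696 -0.257  0.01 ]
325 125 [ 0.851 -0.061  0.01 ]
320 168 [ 0.723 -0.048  0.01 ]
box corners [array([0.312, 0.472, 0.   ]), array([0.345, 0.79 , 0.   ])]
[0.08299044 0.51299638 0.1       ] [0.23795024 0.63093085 0.03      ]
```

servo_tool(deltas="1.66 -4.67 0 0 0 0 0;1.66 -4.67 0 0 0 0 0;1.66 -4.67 0 0 0 0 0;1.66 -4.67 0 0 0 0 0;1.66 -4.67 0 0 0 0 0")

```text
t: 0.72
position: [0.2474, 0.316, 0.2498]
tool_rot: [0.0, 0.144, 0.99, -0.0]
contact_force: [0.8, -0.2, 0.7]
width: 0.0002
grip_force: 0.0
```

servo_tool(deltas="1.66 -4.67 0 0 0 0 0;1.66 -4.67 0 0 0 0 0;1.66 -4.67 0 0 0 0 0;1.66 -4.67 0 0 0 0 0;1.66 -4.67 0 0 0 0 0")

```text
t: 1.35
position: [0.3304, 0.0824, 0.25]
tool_rot: [0.0, 0.144, 0.99, 0.0]
contact_force: [0.7, 0.6, -0.1]
width: 0.0001
grip_force: 0.0
```

servo_tool(deltas="1.66 -4.67 0 0 0 0 0;1.66 -4.67 0 0 0 0 0;1.66 -4.67 0 0 0 0 0;1.66 -4.67 0 0 0 0 0;1.66 -4.67 0 0 0 0 0")

```text
t: 1.98
position: [0.4135, -0.1512, 0.2498]
tool_rot: [-0.0, 0.145, 0.989, 0.0]
contact_force: [0.1, 0.8, 1.1]
width: 0.0002
grip_force: 0.0
```

servo_tool(deltas="1.66 -4.67 0 0 0 0 0;1.66 -4.67 0 0 0 0 0;1.66 -4.67 0 0 0 0 0;1.66 -4.67 0 0 0 0 0;0 0 0 0 0 0 0")

```text
t: 2.6
position: [0.4798, -0.3387, 0.2483]
tool_rot: [-0.001, 0.145, 0.989, 0.0]
contact_force: [-0.2, 0.7, -0.3]
width: 0.0
grip_force: 0.0
```

servo_tool(deltas="1.6 -4.3 0 0 0 0 0;0 0 -5 0 0 0 0;0 0 -5 0 0 0 0;0 0 -4 0 0 0 0;0 0 -3 0 0 0 0")

```text
t: 3.22
position: [0.4952, -0.378, 0.0781]
tool_rot: [-0.001, 0.144, 0.99, 0.001]
contact_force: [1.0, -0.6, 0.9]
width: -0.0006
grip_force: 0.0
```

Run:
```python
from cell import cams,manip
import cv2,numpy as np
a=cams.grab_frame("top")["frame"][190:320,370:520,::-1];b=cams.grab_frame("scene")["frame"][130:260,130:280,::-1]
f=lambda i:cv2.convertScaleAbs(cv2.resize(i,None,fx=2.6,fy=2.6),alpha=1.4)
cv2.imwrite("pics/near1.png",np.hstack([f(a),f(b)]));print(manip.observe()["position"])
```

```text
[ 0.49444799 -0.37741329  0.07681448]
```

View pics/near1.png

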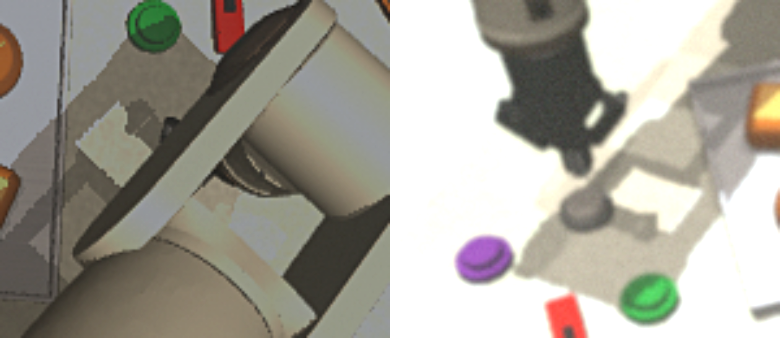

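The scene view shows the closed fingertips above the grey button (crop pixel 578,165 against 587,210). The cutter is well clear, so I descend.

servo_tool(deltas="0.1 -0.3 -1.5 0 0 0 0;0 0 -0.8 0 0 0 0;0 0 -0.4 0 0 0 0;0 0 0 0 0 0 0")

```text
t: 3.82
position: [0.4967, -0.3823, 0.0531]
tool_rot: [0.0, 0.144, 0.99, -0.0]
contact_force: [0.8, -0.5, 0.2]
width: 0.0002
grip_force: 0.0
```

servo_tool(deltas="0 0 -0.4 0 0 0 0;0 0 -0.4 0 0 0 0;0 0 0 0 0 0 0")

```text
t: 4.2
position: [0.4966, -0.3822, 0.0446]
tool_rot: [-0.0, 0.144, 0.99, 0.0]
contact_force: [0.2, 0.3, 0.6]
width: -0.0003
grip_force: 0.0
```

servo_tool(deltas="0 0 -0.2 0 0 0 0;0 0 -0.2 0 0 0 0;0 0 0 0 0 0 0")

```text
t: 4.58
position: [0.4967, -0.3823, 0.0409]
tool_rot: [-0.0, 0.144, 0.99, -0.0]
contact_force: [-0.1, -0.4, -0.2]
width: -0.0
grip_force: 0.0
```

servo_tool(deltas="0 0 -0.2 0 0 0 0;0 0 -0.2 0 0 0 0;0 0 0 0 0 0 0")

```text
t: 4.95
position: [0.4968, -0.3824, 0.037]
tool_rot: [0.0, 0.144, 0.99, -0.0]
contact_force: [0.9, 0.7, 2.8]
width: -0.0001
grip_force: 1.7
```

servo_tool(deltas="0 0 -0.2 0 0 0 0;0 0 -0.15 0 0 0 0;0 0 0 0 0 0 0")

```text
t: 5.32
position: [0.4968, -0.3825, 0.0345]
tool_rot: [0.0, 0.144, 0.99, -0.0]
contact_force: [-4.1, 4.4, 18.2]
width: -0.0001
grip_force: 8.8
```

servo_tool(deltas="0 0 -0.1 0 0 0 0;0 0 0 0 0 0 0")

```text
t: 5.58
position: [0.4969, -0.3825, 0.0343]
tool_rot: [0.0, 0.144, 0.99, -0.0]
contact_force: [-8.1, 7.6, 29.3]
width: -0.0
grip_force: 14.2
```

servo_tool(deltas="0 0 1 0 0 0 0;0 0 3 0 0 0 0;0 0 4 0 0 0 0;0 0 4 0 0 0 0;0 0 0 0 0 0 0")

```text
t: 6.2
position: [0.4975, -0.3831, 0.1556]
tool_rot: [0.002, 0.144, 0.99, -0.001]
contact_force: [-0.6, -0.6, -0.9]
width: 0.0002
grip_force: 0.0
```

servo_tool(deltas="1.4 4.6 0 0 0 0 0;1.4 4.6 0 0 0 0 0;1.4 4.6 0 0 0 0 0;1.4 4.6 0 0 0 0 0;1.4 4.6 0 0 0 0 0")

```text
t: 6.82
position: [0.5667, -0.1507, 0.1514]
tool_rot: [-0.001, 0.144, 0.99, 0.0]
contact_force: [1.1, 0.7, 0.1]
width: -0.0002
grip_force: 0.0
```

servo_tool(deltas="1.4 4.6 0 0 0 0 0;1.4 4.6 0 0 0 0 0;1.2 4.6 0 0 0 0 0;0 0 0 0 0 0 0;0 0 0 0 0 0 0")

```text
t: 7.45
position: [0.6064, -0.0145, 0.1516]
tool_rot: [-0.001, 0.144, 0.99, -0.0]
contact_force: [-1.3, 0.7, 0.8]
width: 0.0001
grip_force: 0.0
```

Over the bagel; I lower to z ≈ 0.10 and look before dwelling.

servo_tool(deltas="0 0 -3 0 0 0 0;0 0 -2 0 0 0 0;0 0 0 0 0 0 0;0 0 0 0 0 0 0;0 0 0 0 0 0 0")

```text
t: 8.07
position: [0.6071, -0.0147, 0.1035]
tool_rot: [0.001, 0.145, 0.989, -0.0]
contact_force: [-0.6, -0.4, 0.5]
width: -0.0001
grip_force: 0.0
```

Run:
```python
from cell import cams,manip
import cv2
from h import proj
b=cams.grab_frame("scene")["frame"][60:260,220:480,::-1]
cv2.imwrite("pics/near2.png",cv2.convertScaleAbs(cv2.resize(b,None,fx=2.6,fy=2.6),alpha=1.3))
p=manip.observe()["position"];print(p,(proj("scene",[p[0],p[1],p[2]-.019])-[220,60])*2.6)
```

```text
[ 0.60702865 -0.01454529  0.10333096] [331.3169955  306.62258422]
```

View pics/near2.png

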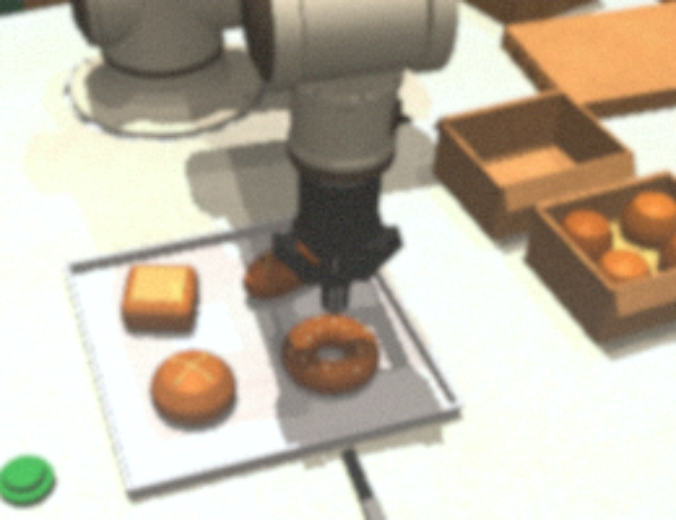

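servo_tool(deltas="0 0 0 0 0 0 0;0 0 0 0 0 0 0;0 0 0 0 0 0 0;0 0 0 0 0 0 0;0 0 0 0 0 0 0")

```text
t: 8.75
position: [0.6067, -0.0143, 0.1025]
tool_rot: [-0.0, 0.144, 0.99, -0.0]
contact_force: [0.0, -0.8, -1.2]
width: -0.0002
grip_force: 0.0
```

servo_tool(deltas="0 0 0 0 0 0 0;0 0 0 0 0 0 0;0 0 0 0 0 0 0;0 0 0 0 0 0 0;0 0 0 0 0 0 0")

```text
t: 9.38
position: [0.6067, -0.0143, 0.1025]
tool_rot: [0.0, 0.144, 0.99, -0.0]
contact_force: [0.6, -0.1, 0.5]
width: -0.0002
grip_force: 0.0
```

servo_tool(deltas="0 0 0 0 0 0 0;0 0 0 0 0 0 0;0 0 0 0 0 0 0;0 0 0 0 0 0 0;0 0 0 0 0 0 0")

```text
t: 10.0
position: [0.6067, -0.0143, 0.1025]
tool_rot: [-0.0, 0.144, 0.99, -0.0]
contact_force: [-0.1, 0.1, 0.1]
width: 0.0
grip_force: 0.0
```

servo_tool(deltas="0 0 0 0 0 0 0;0 0 0 0 0 0 0;0 0 0 0 0 0 0;0 0 0 0 0 0 0;0 0 0 0 0 0 0")

```text
t: 10.62
position: [0.6067, -0.0143, 0.1025]
tool_rot: [-0.0, 0.144, 0.99, -0.0]
contact_force: [0.6, 0.3, 0.3]
width: 0.0001
grip_force: 0.0
```

The fingertips (crop 333,308) hover right over the bagel's hole (330,353), and that dwell is done. Next is the empty carton.

servo_tool(deltas="0 0 4 0 0 0 0;0 0 6 0 0 0 0;-2.4 4.4 0 0 0 0 0;-2.4 4.4 0 0 0 0 0;-2.4 4.4 0 0 0 0 0")

```text
t: 11.25
position: [0.5339, 0.1188, 0.2026]
tool_rot: [0.0, 0.145, 0.989, 0.0]
contact_force: [1.0, 0.2, -0.3]
width: -0.0001
grip_force: 0.0
```

servo_tool(deltas="-2.4 4.4 0 0 0 0 0;-2.4 4.4 0 0 0 0 0;-2.4 4.4 0 0 0 0 0;-2.4 4.4 0 0 0 0 0;-2.4 4.4 0 0 0 0 0")

```text
t: 11.88
position: [0.4137, 0.339, 0.2026]
tool_rot: [0.0, 0.144, 0.99, 0.0]
contact_force: [0.5, 0.0, -0.2]
width: -0.0001
grip_force: 0.0
```

servo_tool(deltas="0 0 0 0 0 0 0;0 0 -3 0 0 0 0;0 0 -3 0 0 0 0;0 0 0 0 0 0 0;0 0 0 0 0 0 0")

```text
t: 12.5
position: [0.4154, 0.3376, 0.1437]
tool_rot: [0.0, 0.145, 0.989, 0.0]
contact_force: [0.2, 0.9, 0.5]
width: 0.0003
grip_force: 0.0
```

Run:
```python
from cell import cams,manip
import cv2
b=cams.grab_frame("scene")["frame"][20:220,330:590,::-1]
cv2.imwrite("pics/near3.png",cv2.convertScaleAbs(cv2.resize(b,None,fx=2.6,fy=2.6),alpha=1.3))
print(manip.observe()["position"])
```

```text
[0.41539934 0.33771438 0.1439224 ]
```

View pics/near3.png

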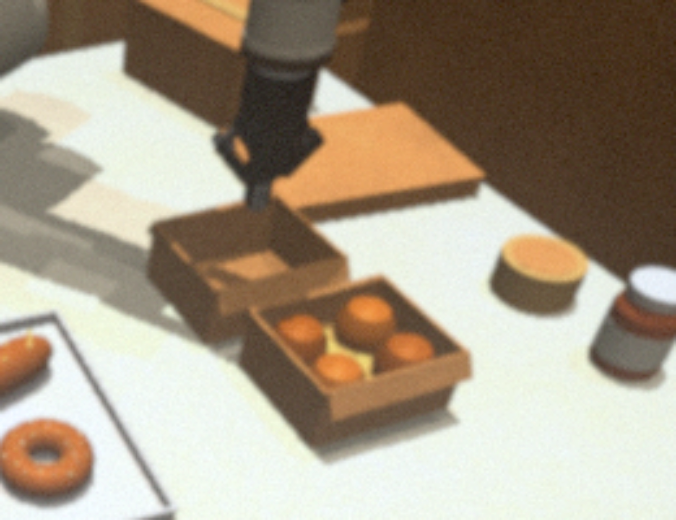

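The fingertips (257,205) are over the empty carton's opening (centre about 250,242). I hold there.

servo_tool(deltas="0 0 -0.5 0 0 0 0;0 0 0 0 0 0 0;0 0 0 0 0 0 0;0 0 0 0 0 0 0;0 0 0 0 0 0 0")

```text
t: 13.18
position: [0.4147, 0.3377, 0.1375]
tool_rot: [0.0, 0.144, 0.99, -0.0]
contact_force: [0.1, 0.6, -0.3]
width: -0.0003
grip_force: 0.0
```

servo_tool(deltas="0 0 0 0 0 0 0;0 0 0 0 0 0 0;0 0 0 0 0 0 0;0 0 0 0 0 0 0;0 0 0 0 0 0 0")

```text
t: 13.8
position: [0.4147, 0.3377, 0.1375]
tool_rot: [-0.0, 0.144, 0.99, -0.0]
contact_force: [0.2, -0.2, 0.1]
width: 0.0
grip_force: 0.0
```

servo_tool(deltas="0 0 0 0 0 0 0;0 0 0 0 0 0 0;0 0 0 0 0 0 0;0 0 0 0 0 0 0;0 0 0 0 0 0 0")

```text
t: 14.42
position: [0.4147, 0.3377, 0.1375]
tool_rot: [-0.0, 0.144, 0.99, -0.0]
contact_force: [0.5, 0.5, 0.1]
width: -0.0002
grip_force: 0.0
```

servo_tool(deltas="0 0 0 0 0 0 0;0 0 0 0 0 0 0;0 0 0 0 0 0 0;0 0 0 0 0 0 0;0 0 0 0 0 0 0")

```text
t: 15.05
position: [0.4147, 0.3377, 0.1375]
tool_rot: [-0.0, 0.144, 0.99, -0.0]
contact_force: [0.2, -0.1, 0.3]
width: 0.0003
grip_force: 0.0
```

```bash
python3 -c "
from cell import order,manip
print(manip.observe()['position']);print(order.hand_in())"
```

```text
[0.41471604 0.3376953  0.13747812]
the job is handed in; nothing more can be done
None
```

I pressed the grey call button to its stop and released it, hovered over the bagel for about 3 s, then over the empty carton for about 2.5 s, and handed in while still pointing there; no verdict came back.

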